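Find the hidden catch of the keepsake chest

ROBOT

A 7-joint arm with a two-finger parallel gripper is mounted at the origin on the work surface. World frame = base frame: x ahead of the robot, y to its left, z up, the work surface at z = 0. Lengths are in m, angles in rad, forces in N, time in s.
With the tool pointing down it reaches from about 0.35 to 0.9 m from the base axis. Payload 8.1 kg.
Tool frame: the origin (TCP) lies midway between the tips of the shut fingers; the grasp point (between the pads) lies 19 mm behind it; y points along the fingers, z is the direction in which the jaws open and shut, and the axes are right-handed (so a half turn about y gives the same grasp; the last joint's range is limited). The gripper opens to 92 mm and grips with 3 to 60 N. Pads are 19 mm wide; open, the fingers measure 130 mm over their backs; the gripper's body (75 mm by 190 mm) begins 47 mm behind the grasp point.
Start: joints at [-1.268, 0.434, 0.025, 1.573, -0.012, 1.134, -0.075], TCP at [0.247, 0.574, 0.227] pointing down, gripper open.
Joint ranges: [-2.62, 2.62], [-0.44, 2.09], [-1.27, 1.32], [0.08, 2.57], [-1.32, 4.46], [0.12, 2], [-2.74, 2.74]. Speed limits (rad/s): [2.22, 2.22, 3.01, 3.01, 3.14, 3.14, 3.14].

INTERFACE

Orientations are given as a unit quaternion [w, x, y, z].
In Python, from bench import telemetry, vision, job gives the robot as it stands.
- The arm moves only by the shell command python3 -m crank 'ROWS' [FORCE]. ROWS is a JSON object of lists of equal length, an entry for each row: "linear": the shift along the tool's x, y, z in mm, a list of three; "rotation": the turn, a rotation vector about the tool's x, y, z in rad, a list of three; "claw": the finger opening in mm, from 0 to 91.8. In form: {"linear": [[dx, dy, dz], ...], "rotation": [[ax, ay, az], ...], "claw": [claw, ...]}. A call has 1 to 12 rows; each row is the pose to reach, as a shift and turn from the pose commanded when the call began, along the tool's axes at that moment; what a row does not reach only later rows make up. A row lasts 1/10 s, in which the tool goes at most 50 mm and 8.59 degrees, less where a joint would pass 70% of its speed; a pose out of reach is approached as far as the arm can. A call with a gripper value outside its range is refused whole. The fingers move at their own pace and stop on an object; FORCE is the grip in N (left out, the last holds). Time passes only in rows, so rows that repeat a pose let the fingers close. It gives the time, the measured TCP pose, the force and the opening at its end, in the units of the state.
- telemetry.get_obs(): the state, without advancing time (a new reading comes with each control period).
- vision.read_camera(name): name is "scene" or "top" or "wrist"; returns the picture (420x560x3 uint8, red, green, blue); there is no depth.
- vision.camera_model(name): a dict with "mtx" (3x3 intrinsics, pixels), "R" (3x3) and "t" (3): a world point X has camera coordinates R X + t. Camera axes: x right, y down, z forward; pixel columns grow to the right and rows downward; lengths in m; the calibration is good to about 2 mm. A picture is of the moment at which its call begins: read the wrist's pose just before it. camera_model takes no time and is no camera call; for the wrist camera it gives the pose at the moment of the call.
- job.hand_in(): hands the job in, once; it reports no verdict.
The state is a dict: "t": time; "qpos": joint angles; "joint_vel": joint speeds; "effort": joint torques, N m; "eef_pos": TCP position; "tcp_rot": TCP orientation; "force": force on the tool from outside, world axes, zero at the start; "wrist_torque": the same for the moment, N m; "opening": finger opening in m.
Only numpy, scipy, OpenCV 4.12 (cv2) and the standard library are available. Lean on these libraries where they do the work, as an engineer would, in place of code of your own. Each camera call takes 0.05 s, during which the arm holds its last target. There are 200 camera calls.

TASK

One of the five oak squares in the flat top of the low chest hides a flush, slightly sunken catch button of the same oak. Feel across the squares with the fingertips to find the one that gives, press the button down so that the hidden drawer in the chest's front springs out, then take the hand away and leave the drawer open. Pick nothing up, and leave the other things on the shelf where they stand.

Things in the scene. Friction and masses are not known exactly. Their poses are not given: they have to be found in the camera images.
- chest: low light-oak chest fixed on the shelf, 160 mm deep (its x) by 420 mm wide (its y) by 70 mm high (z up); origin at the centre of its underside, -x is its front. Its top is flat; the hidden drawer is in its front face
- row_mid (a point): centre of the chest's flat top, 70 mm above its underside, axes as the chest's. Five oak squares lie flush in a row here, each 84 mm in x by 64 mm in y, centres at x = 0, y = -128, -64, 0, +64, +128 mm. Four are plain and rigid; one (any of them, drawn anew each time) has the round button at its centre, seen as a fine ring
- catch (a joint): the hidden button, in m: 0 up, its 49 mm oak disc then 2 mm below the chest's top in a 52 mm hole; 0.006 fully down, 8 mm below the top. Press near its middle with closed fingertips that fit the hole. A spring returns it: 1.5 N to start it, 6 N fully down. It frees the drawer at about 0.0035
- drawer (a joint): travel of the hidden drawer, in m: 0 shut, flush with the chest's front, no handle; 0.040 fully out towards the chest's -x. The catch holds it shut; once freed its own spring (2 to 3 N) pushes it out in about half a second and keeps it out
- globe: glass snow globe on a dark wooden base, 72 mm across and 93 mm high, standing behind the chest; origin under its centre
- valet_hook: stainless steel valet hook, 45 x 75 mm plate with two bent prongs up to 74 mm high, standing behind the chest; origin under its plate
- knob: white plastic drawer knob, 32 mm across and 28 mm high, standing loose on the chest's top on the end strip at its +y end, beside the row of squares; origin under its centre
- hanger: wooden clothes hanger lying flat at the left, 416 mm long, 16 mm thick; origin at the middle of its length, at shelf height
- brush: wooden clothes brush, 150 x 45 x 30 mm, lying off the chest's -y end; origin under its centre
- jar: small closed glass jar, 52 mm across and 60 mm high, off the chest's +y end; origin under its centre

How it is judged:
By the outcome, as a careful person would: the job done as asked, in the order asked, and still so for the second after the job is handed in, with the robot touching nothing.
It also fails if it takes over 42 s, if anything falls off the work surface, if the arm or the gripper's body presses on something with over 40 N, if the wrist force passes 120 N, or if a joint passes its speed limit or range.

## Working session

There is one attempt and no reset: what is moved stays moved. The work goes in short steps, Python scripts to look and compute and a shell command to move; the robot and the scene stay as the last step left them, time stands still between calls to the robot, and variables do not carry over. Pictures are saved under pics/ and viewed, about 8 in all and at most 12, crops included, and the job is handed in when it is done.

```bash
mkdir -p pics; ls
python3 - <<'E'
from bench import telemetry, vision
import cv2,numpy as np
o=telemetry.get_obs()
for k in ("t","eef_pos","tcp_rot","force","opening"): print(k,o[k])
for n in("top","scene"):
    im=vision.read_camera(n); cv2.imwrite(f"pics/{n}0.png",im[:,:,::-1]); m=vision.camera_model(n)
    print(n,{k:np.round(v,4).tolist() for k,v in m.items()})
E
```

```text
pics
t 0.0
eef_pos [0.24657054 0.57375786 0.22596368]
tcp_rot [-0.69205946  0.69313545 -0.14256359  0.14245204]
force [ 0.22185647 -0.16924357  0.53296745]
opening 0.09185798403702145
top {'mtx': [[442.6988, 0.0, 278.1416], [0.0, 442.6988, 213.8208], [0.0, 0.0, 1.0]], 'R': [[-0.0093, -0.9998, 0.0157], [-0.9969, 0.0081, -0.0786], [0.0785, -0.0164, -0.9968]], 't': [0.1245, 0.6006, 1.4187]}
scene {'mtx': [[415.1255, 0.0, 277.2376], [0.0, 415.1255, 205.8395], [0.0, 0.0, 1.0]], 'R': [[-0.831, 0.5562, 0.0001], [0.4134, 0.6178, -0.669], [-0.3722, -0.5559, -0.7433]], 't': [0.4084, -0.2877, 1.3677]}
```

View pics/top0.png

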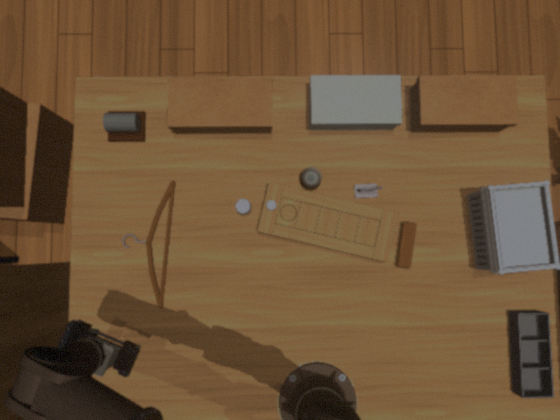

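View pics/scene0.png

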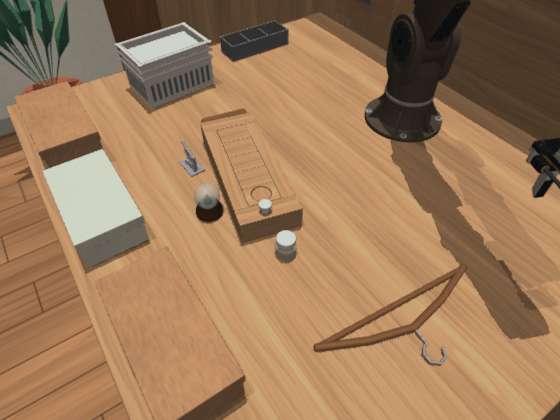

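The ring shows in the square beside the knob: about (289,212) in the top view and (261,193) in the scene view. I'll enlarge both to check and measure it.

```bash
cat > h.py <<'E'
import numpy as np
from bench import telemetry, vision
from scipy.spatial.transform import Rotation as Ro
def ray(n,u,v,z,m=None):
    m=m or vision.camera_model(n); R=np.array(m["R"]);t=np.array(m["t"])
    d=R.T@np.linalg.solve(np.array(m["mtx"]),[u,v,1]); c=-R.T@t
    return c+d*(z-c[2])/d[2]
def R0(o=None):
    w,x,y,z=(o or telemetry.get_obs())["tcp_rot"]; return Ro.from_quat([x,y,z,w])
E
python3 - <<'E'
import cv2
import numpy as np
a=cv2.imread("pics/top0.png")[170:275,250:410]; b=cv2.imread("pics/scene0.png")[100:245,190:310]
a=cv2.convertScaleAbs(cv2.resize(a,None,fx=5,fy=5,interpolation=cv2.INTER_CUBIC)[:,:],alpha=1.7)
b=cv2.resize(b,None,fx=4,fy=4,interpolation=cv2.INTER_CUBIC)
cv2.imwrite("pics/a.png",a);cv2.imwrite("pics/b.png",b)
from h import *
print(ray("top",289,212,.07),ray("scene",261,193,.07)); print(R0().as_matrix().round(3))
E
```

```text
[0.60341941 0.08581898 0.07      ] [0.59952109 0.08805252 0.07      ]
[[ 0.919 -0.     0.395]
 [-0.395 -0.001  0.919]
 [ 0.    -1.    -0.001]]
```

View pics/a.png

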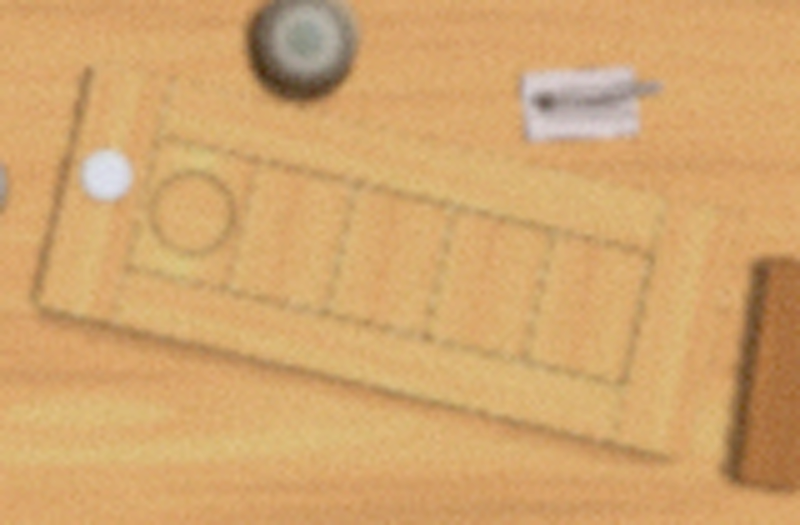

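The crop is clear: one ring, centred at full-image pixel (288,212), in the +y end square, with the other four plain. The knob's centre is about 57 mm from the ring. I'll go above it with closed fingers.

```bash
python3 -m crank '{"linear":[[25,0,-15],[62,0,-37],[104,0,-62],[146,0,-86],[188,0,-111],[230,0,-136],[272,0,-161],[314,0,-186],[356,0,-211],[398,0,-235],[440,0,-260],[470,0,-278]],"rotation":[[0,0,0],[0,0,0],[0,0,0],[0,0,0],[0,0,0],[0,0,0],[0,0,0],[0,0,0],[0,0,0],[0,0,0],[0,0,0],[0,0,0]],"claw":[0,0,0,0,0,0,0,0,0,0,0,0]}' 20
python3 - <<'E'
from h import *
o=telemetry.get_obs();R=R0(o)
for tgt in ([.602,.087,.2],):
    print(o["t"],(R.inv().apply(np.array(tgt)-o["eef_pos"])*1000).round(1),o["force"])
E
```

```text
t: 1.3
eef_pos: [0.5702, 0.1296, 0.2265]
tcp_rot: [-0.692, 0.693, -0.143, 0.144]
force: [-0.9, -0.2, -0.6]
opening: 0.0018
1.3 [ 46.1  26.6 -26.4] [-0.89343064 -0.24358746 -0.56396038]
```

```bash
python3 -m crank '{"linear":[[23,13,-13],[46,27,-26],[46,27,-26],[46,27,-26]],"rotation":[[0,0,0],[0,0,0],[0,0,0],[0,0,0]],"claw":[0,0,0,0]}'
python3 - <<'E'
from h import *
import cv2
m=vision.camera_model("wrist"); im=vision.read_camera("wrist"); cv2.imwrite("pics/w1.png",im[:,:,::-1])
np.save("m.npy",m,allow_pickle=True)
R=np.array(m["R"]);t=np.array(m["t"]);o=telemetry.get_obs()
for n,X in(("tcp",np.array(o["eef_pos"])),("ring",np.array([.602,.087,.068]))):
    p=np.array(m["mtx"])@(R@X+t);print(n,X,p[:2]/p[2])
print(o["force"])
E
```

```text
t: 1.7
eef_pos: [0.6004, 0.0908, 0.199]
tcp_rot: [-0.692, 0.693, -0.143, 0.142]
force: [-0.4, 0.6, 0.7]
opening: 0.0007
tcp [0.6003538  0.09190712 0.19954827] [283.09448703 261.58365773]
ring [0.602 0.087 0.068] [278.24275651 203.72178355]
[-0.40234576 -0.10025916  0.19371348]
```

View pics/w1.png

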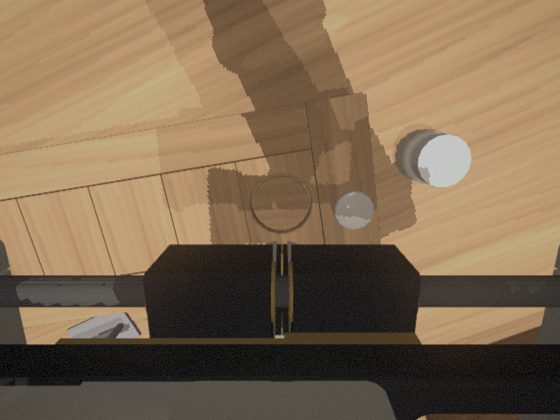

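The wrist view confirms the ring at (281,203), with the knob at (354,210) and well clear of the tips. Next, refine the aim.

Run:
```python
from h import *
m=np.load("m.npy",allow_pickle=True).item()
b=ray("wrist",281,203,.07,m);print(b, ray("wrist",354,212,.09,m))
o=telemetry.get_obs();R=R0(o)
tgt=np.array([b[0],b[1],.10]); print(o["t"],o["eef_pos"],(R.inv().apply(tgt-o["eef_pos"])*1000).round(1))
```

```text
[0.60190243 0.08966114 0.07      ] [0.62762969 0.14287933 0.09      ]
1.75 [0.6003538  0.09190712 0.19954827] [ 2.4 99.5 -1.5]
```

```bash
python3 -m crank '{"linear":[[1,15,-1],[2,40,-2],[3,65,-2],[3,90,-2],[3,108,-2],[3,114,-2],[3,114,-2],[3,114,-2]],"rotation":[[0,0,0],[0,0,0],[0,0,0],[0,0,0],[0,0,0],[0,0,0],[0,0,0],[0,0,0]],"claw":[0,0,0,0,0,0,0,0]}'
python3 - <<'E'
from h import *
import cv2
m=vision.camera_model("wrist"); im=vision.read_camera("wrist"); cv2.imwrite("pics/w2.png",im[:,:,::-1])
o=telemetry.get_obs();R=R0(o)
tgt=np.array([.602,.089,.064]); print(o["t"],o["eef_pos"],(R.inv().apply(tgt-o["eef_pos"])*1000).round(1),o["force"])
X=np.array(o["eef_pos"]);R=np.array(m["R"]);t=np.array(m["t"]);p=np.array(m["mtx"])@(R@X+t);print(p[:2]/p[2])
E
```

```text
t: 2.55
eef_pos: [0.6033, 0.0889, 0.0869]
tcp_rot: [0.693, -0.692, 0.142, -0.143]
force: [1.2, 0.5, 1.4]
opening: 0.0003
2.6 [0.60350007 0.08874645 0.08704788] [-1.5 23.  -0.4] [ 0.56396562 -0.17397257  0.34645384]
[280.90919314 262.65742487]
```

View pics/w2.png

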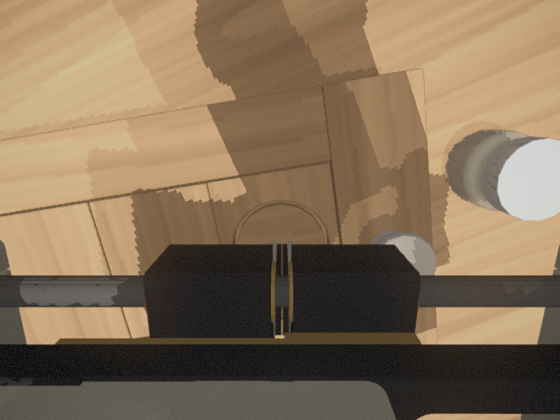

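The tips are centred on the ring (ring columns 234–329, tip column 281). I'll lower slowly and feel for it.

```bash
for i in 1; do python3 -m crank '{"linear":[[-1,8,0],[-1,14,0],[-1,17,0],[-1,19,0],[-1,19,0]],"rotation":[[0,0,0],[0,0,0],[0,0,0],[0,0,0],[0,0,0]],"claw":[0,0,0,0,0]}'; done
```

```text
t: 3.1
eef_pos: [0.6016, 0.0886, 0.0665]
tcp_rot: [-0.693, 0.693, -0.143, 0.142]
force: [-0.8, -0.2, 0.9]
opening: 0.0006
```

```bash
python3 -m crank '{"linear":[[0,1,0],[0,2,0],[0,2,0]],"rotation":[[0,0,0],[0,0,0],[0,0,0]],"claw":[0,0,0]}'
```

```text
t: 3.4
eef_pos: [0.6017, 0.0886, 0.0647]
tcp_rot: [0.693, -0.693, 0.143, -0.142]
force: [-2.0, -0.3, 3.9]
opening: 0.0004
```

It gives softly: 3.9 N at z = 64.7 mm, below the chest's top. A bit further.

```bash
python3 -m crank '{"linear":[[0,1,0],[0,2,0],[0,2,0],[0,2,0]],"rotation":[[0,0,0],[0,0,0],[0,0,0],[0,0,0]],"claw":[0,0,0,0]}'
python3 - <<'E'
from h import *
import cv2
for k in range(2):
    s=vision.read_camera("scene");t=vision.read_camera("top")
a=cv2.resize(s[100:245,190:330],(560,580)); b=cv2.resize(t[170:275,250:310],(240,420)); b=cv2.copyMakeBorder(b,0,160,0,0,cv2.BORDER_CONSTANT)
cv2.imwrite("pics/c.png",np.hstack([a,b])[:,:,::-1]); o=telemetry.get_obs();print(o["eef_pos"],o["force"],o["t"])
E
```

```text
t: 3.8
eef_pos: [0.6018, 0.0886, 0.0628]
tcp_rot: [0.693, -0.693, 0.143, -0.142]
force: [-3.9, -0.2, 5.9]
opening: 0.0001
[0.60178365 0.08858055 0.06279586] [-3.27391837 -0.12828409  3.98928621] 4.0
```

View pics/c.png

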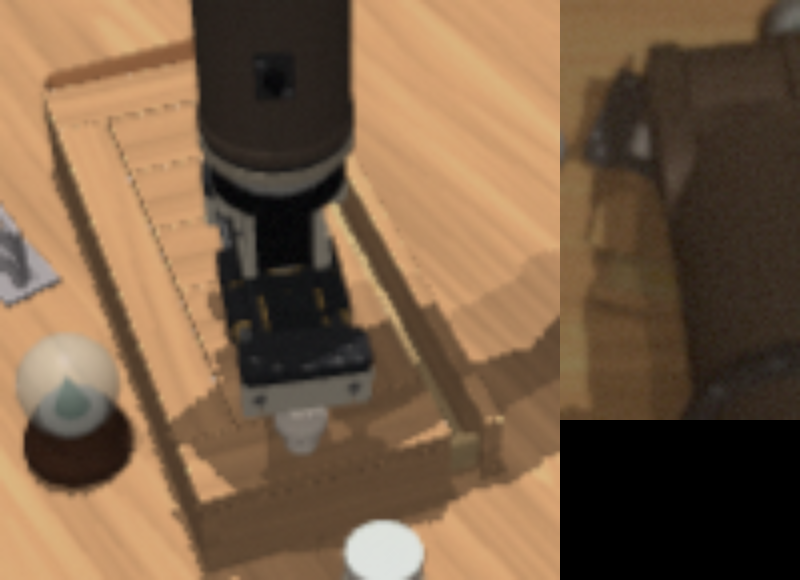

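The drawer has sprung out: its front strip stands off the chest's front at right. Retreat straight up, then check.

```bash
python3 -m crank '{"linear":[[0,-4,0],[0,-12,0],[0,-30,0],[0,-60,0],[0,-95,0],[0,-130,0],[0,-160,0],[0,-180,0],[-50,-180,30],[-92,-180,55],[-134,-180,80],[-160,-180,95]],"rotation":[[0,0,0],[0,0,0],[0,0,0],[0,0,0],[0,0,0],[0,0,0],[0,0,0],[0,0,0],[0,0,0],[0,0,0],[0,0,0],[0,0,0]],"claw":[0,0,0,0,0,0,0,0,0,0,0,0]}'
python3 -m crank '{"linear":[[-42,0,25],[-84,0,50],[-126,0,75],[-150,0,89],[-150,0,89],[-150,0,89]],"rotation":[[0,0,0],[0,0,0],[0,0,0],[0,0,0],[0,0,0],[0,0,0]],"claw":[0,0,0,0,0,0]}'
python3 - <<'E'
from h import *
import cv2
s=vision.read_camera("scene");t=vision.read_camera("top")
a=cv2.resize(s[90:260,170:330],(400,425)); b=cv2.resize(t[165:278,235:425],(400,238)); b=cv2.copyMakeBorder(b,0,187,0,0,cv2.BORDER_CONSTANT)
cv2.imwrite("pics/d.png",np.hstack([a,b])[:,:,::-1]); o=telemetry.get_obs();print(o["force"],o["t"])
E
```

```text
t: 5.2
eef_pos: [0.4904, 0.242, 0.2434]
tcp_rot: [0.693, -0.692, 0.142, -0.142]
force: [-0.1, 0.3, -0.3]
opening: -0.0001
t: 5.8
eef_pos: [0.3897, 0.3803, 0.2431]
tcp_rot: [0.693, -0.693, 0.142, -0.142]
force: [-0.2, -1.0, 0.6]
opening: 0.0002
[ 0.27530986 -0.75454878 -0.4951643 ] 5.9
```

View pics/d.png

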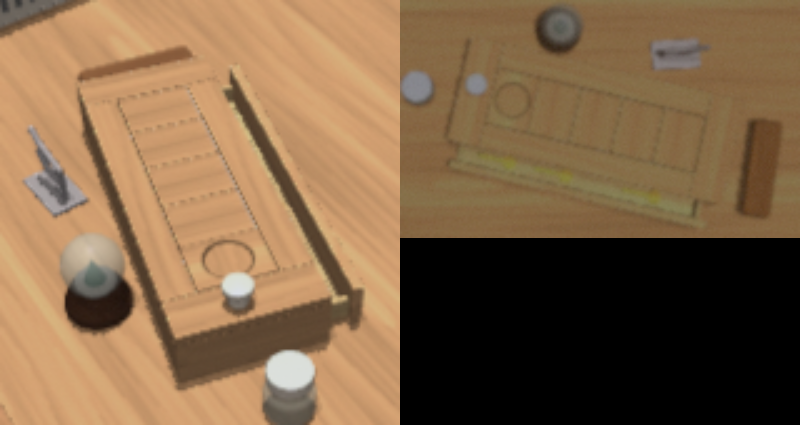

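The drawer stands well out and the knob is still at top pixel (271,205), as before. Nothing else has moved, and the hand is clear.

```bash
python3 -c "from bench import job; print(job.hand_in())"
```

```text
the job is handed in; nothing more can be done
None
```

The hidden drawer is open and the job is handed in at about 5.9 s of robot time.

- **Finding the button:** the fine ring showed in the +y end square, next to the knob, in all three cameras. I went straight there and did not press the other four squares. It gave softly: 3.9 N with the tips about 5 mm below the chest's top, and about 6 N about 7 mm below, near the bottom of its travel.
- **Drawer and hand:** the drawer sprang out while I held the button down. I then lifted the hand straight up and moved it aside, and the force reading was back to about zero.
- **Last checks:** the final scene and top pictures show the drawer still out. The knob is at the same pixel as before, and by eye the globe, hook, jar and brush had not moved. The hanger was outside the final crops, so I didn't recheck it; the arm passed it only at about 0.23 m height.
- **Disagreement:** the three cameras placed the button about 4 mm apart. I aimed between them, and the press went in cleanly. I judged the drawer's opening by eye and did not measure it.

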